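Open the mini centrifuge

TASK

Open the mini centrifuge so that it can be loaded: with a fingertip press down the orange release tab on its front so that the blue lid springs up, then push the lid all the way back until it rests against its open stop. Push gently, leave the glassware and bottles around it standing where they are, pick nothing up, and finish with the hand clear and the tab let go.

Things in the scene. Friction and masses are not known exactly. Their poses are not given: they have to be found in the camera images.
- centrifuge: mini centrifuge, cream housing 150 x 150 mm, 95 mm tall, fixed to the bench on a green sheet. Origin: centre of its underside on the bench; its -x side is the front with the orange tab, +x is the back with the lid's hinge, z up. The closed lid's top lies 104 mm above the bench.
- tab (a joint): orange release tab, a rocker on the front that turns about a level axis along the centrifuge's y, 84 mm in front of its origin and 66 mm up: 0 at rest, 0.30 rad pressed fully down (end stop). Pushing its paddle down tips its hook forward, off the lid; the lid is freed at about 0.15 rad. A spring returns it: about 2 N to start and 4 N fully down at the press point.
- tab_press (a point): point on the top face of the orange tab's paddle where a fingertip presses down. The paddle is 40 mm wide (along y), sticks out level to the front and ends 12 mm in front of this point. At rest this point is 118 mm in front of the centrifuge's origin and 72.5 mm above the bench; full travel is 10 mm down.
- lid (a joint): blue lid, hinged at the back: 0 closed and latched, growing as it opens upward and backward, 1.95 rad at its open stop (leaning back past upright). When the tab is pressed, a spring lifts it within about a second to about 0.95 rad (55 degrees), where it stays; from there it turns freely against its own weight (about 0.12 kg) with a little damping. Let go before upright it sinks back to about 0.95 rad; well past upright it stays open by its weight.
- lid_edge (a point): middle of the lid's free (front) edge, half-way through its thickness; moves with the lid, 128 mm from the hinge line. The lid is a flat plate 144 mm wide and 8 mm thick, with a 30 mm wide tongue standing 12 mm beyond this edge in the middle.
- lid_hinge (a point): middle of the lid's hinge line (fixed), 60 mm behind the centrifuge's origin and 96 mm above the bench; the axis runs along the centrifuge's y.
- tube_rack: round cream test-tube rack, 136 mm across, with three glass tubes standing in it, 147 mm tall; bystander, loose, stands on the bench; origin at the centre of its underside
- beaker: glass beaker, 70 mm across, 90 mm tall; bystander, loose, stands on the bench; origin at the centre of its underside
- vial_a: small glass vial with blue cap, 26 mm across, 55 mm tall; bystander, loose, stands on the bench; origin at the centre of its underside
- vial_b: small glass vial with red cap, 26 mm across, 55 mm tall; bystander, loose, stands on the bench; origin at the centre of its underside
- wash_bottle: white plastic bottle with red cap, 64 mm across, 170 mm tall; bystander, loose, stands on the bench; origin at the centre of its underside
- amber_bottle: brown glass bottle with black cap, 54 mm across, 120 mm tall; bystander, loose, stands on the bench; origin at the centre of its underside
- petri_dish: flat clear dish, 90 mm across, 15 mm tall; bystander, loose, stands on the bench; origin at the centre of its underside

How it is judged (in metres and radians):
On the way, in this order (a step that is already met when the one before it is completed fails the run):
1. the release tab is pressed down while the lid is still closed (value of joint tab above 0.11 rad and value of joint lid below 0.25 rad).
2. the freed lid has sprung up part of the way (value of joint lid above 0.7 rad), for 0.1 s.
3. the lid is pushed fully open (value of joint lid above 1.82 rad), for 0.2 s.
At the end, for the whole second after the job is handed in: the lid rests open at 1.82 rad or more (stop at 1.95), still, the tab has returned to within 0.06 rad of rest, and every bystander stands upright within 30 mm of where it began (value of joint lid above 1.82 rad and value of joint tab below 0.06 rad and velocity of joint lid between -0.1 and 0.1 rad/s and distance of each of tube_rack, beaker, vial_a, vial_b, wash_bottle, amber_bottle, petri_dish from where it was at the start of the episode below 0.03 m and angle between each of tube_rack, beaker, vial_a, vial_b, wash_bottle, amber_bottle, petri_dish's own z axis and vertical below 0.3 rad); the robot touches nothing.
It fails at once if a bystander is shifted by more than 30 mm, lifted or knocked over (distance of any of tube_rack, beaker, vial_a, vial_b, wash_bottle, amber_bottle, petri_dish from where it was at the start of the episode above 0.03 m or height (world z) of any of tube_rack, beaker, vial_a, vial_b, wash_bottle, amber_bottle, petri_dish above 0.015 m or angle between any of tube_rack, beaker, vial_a, vial_b, wash_bottle, amber_bottle, petri_dish's own z axis and vertical above 0.3 rad).
It fails at once if the centrifuge is pushed with more than 50 N (contact force between any of the fingers, the arm and centrifuge above 50 N).
It also fails if it takes over 43 s, if anything falls off the work surface, if the arm or the gripper's body presses on something with over 40 N, if the wrist force passes 120 N, or if a joint passes its speed limit or range.

ROBOT

A 7-joint arm with a two-finger parallel gripper is mounted at the origin on the work surface. World frame = base frame: x ahead of the robot, y to its left, z up, the work surface at z = 0. Lengths are in m, angles in degrees, forces in N, time in s.
With the tool pointing down it reaches from about 0.35 to 0.9 m from the base axis. Payload 8.1 kg.
Tool frame: the origin (TCP) lies on the mounting face of the last link; the fingertips stand 178 mm ahead of it and the grasp point (between the pads) lies 159 mm ahead of it; y points along the fingers, x is the direction in which the jaws open and shut, and the axes are right-handed (so a half turn about y gives the same grasp; the last joint's range is limited). The gripper opens to 92 mm and grips with 3 to 60 N. Pads are 19 mm wide; open, the fingers measure 130 mm over their backs; the gripper's body (75 mm by 190 mm) begins 47 mm behind the grasp point.
Start: joints at [57.491, 24.895, 1.432, 90.138, -0.665, 64.973, -4.303], TCP at [0.28, -0.559, 0.405] pointing down, gripper open.
Joint ranges: [-149.89, 149.89], [-25.12, 119.58], [-72.63, 75.52], [4.76, 147.25], [-75.54, 255.54], [6.69, 114.76], [-157.13, 157.13]. Speed limits (degrees/s): [127.2, 127.2, 172.46, 172.46, 180, 180, 180].

INTERFACE

Orientations are given as [roll, pitch, yaw] about the fixed x, y, z axes, in that order (R = Rz(yaw) Ry(pitch) Rx(roll)).
In Python, from workcell import * gives the robot as it stands.
- The arm moves only by the tool servo_tool, never from a script. Its arguments are lists of equal length, an entry for each row: "dp": the shift along the world's x, y, z normalised to -1 to 1, where 1 is 400 mm, a list of three; "rotation": the turn, a rotation vector about the world's x, y, z normalised to -1 to 1, where 1 is pi rad, a list of three. A call has 1 to 8 rows; each row is the pose to reach, as a shift and turn from the pose commanded when the call began, turning the shorter way round; what a row does not reach only later rows make up. A row lasts 1/8 s, in which the tool goes at most 62.5 mm and 10.7 degrees, less where a joint would pass 70% of its speed; a pose out of reach is approached as far as the arm can. A call with a number of a shift or a turn outside -1 to 1 is refused whole. A call with a gripper value outside its range is refused whole. "claw" is the closure, from -1 (fully open) to 1 (shut), set as the call begins (left out, the last holds). The fingers move at their own pace and stop on an object; "grip_force" is the grip in N (left out, the last holds). Time passes only in rows, so rows that repeat a pose let the fingers close. It gives the time, the measured TCP pose, the force and the opening at its end, in the units of the state.
- sense(): the state, without advancing time (a new reading comes with each control period).
- grab_frame(name): name is "scene" or "top" or "wrist"; returns the picture (480x640x3 uint8, blue, green, red); there is no depth.
- get_calibration(name): a dict with "intrinsics" (3x3 intrinsics, pixels), "R" (3x3) and "t" (3): a world point X has camera coordinates R X + t; the wrist camera has in their place "T_tool_cam" (4x4, takes a point from camera to tool coordinates, whose origin is the TCP and whose axes are the tool frame's). Camera axes: x right, y down, z forward; pixel columns grow to the right and rows downward; lengths in m; the calibration is good to about 2 mm. A picture is of the moment at which its call begins: read the wrist's pose just before it. get_calibration takes no time and is no camera call.
- finish_job(): hands the job in, once; it reports no verdict.
The state is a dict: "clock": time; "q": joint angles; "joint_velocities": joint speeds; "tau": joint torques, N m; "position": TCP position; "tool_rot": TCP orientation; "wrist_force": force on the tool from outside, world axes, zero at the start; "wrist_torque": the same for the moment, N m; "opening": opening from 0.0 (shut) to 1.0 (fully open).
Only numpy, scipy, OpenCV 4.12 (cv2) and the standard library are available. Lean on these libraries where they do the work, as an engineer would, in place of code of your own. Each camera call takes 0.05 s, during which the arm holds its last target. There are 200 camera calls.

## Working session

There is one attempt and no reset: what is moved stays moved. The work goes in short steps, Python scripts to look and compute and a tool call to move; the robot and the scene stay as the last step left them, time stands still between calls to the robot, and variables do not carry over. Pictures are saved under pics/ and viewed, about 8 in all and at most 12, crops included, and the job is handed in when it is done.

Besides the shell and the picture viewer there is one more tool, called by a JSON object that holds its "api" and its "payload", one argument or row to a line. servo_tool: Moves the arm, as the interface text tells. Its arguments: {"type":"object","properties":{"dp":{"type":"array"},"rotation":{"type":"array"},"claw":{"type":"number"},"grip_force":{"type":"number"}},"required":["dp","rotation"]}

```bash
mkdir -p pics
python3 - <<'E'
from workcell import *
import cv2
s=sense();print(s)
for n in("scene","top"):
    cv2.imwrite(f"pics/{n}0.png",grab_frame(n));c=get_calibration(n);print(n,c)
print(get_calibration("wrist"))
E
```

```text
{'clock': 0.0, 'q': array([57.48965053, 24.93608801,  1.43097658, 90.19039146, -0.66468247,
       64.9734071 , -4.30291996]), 'joint_velocities': array([ 0.09482019,  0.10076761,  0.05843899,  0.07019209,  0.02602115,
       -0.07321937,  0.02058846]), 'tau': array([ 3.43617212e-04, -6.67854095e+01,  9.84562151e-01, -3.14461398e+01,
       -6.07211539e-02,  4.26500116e-02,  1.62053266e-04]), 'position': array([ 0.2800208 , -0.55848977,  0.40394001]), 'tool_rot': array([-90.00830048,   0.09120028, -63.37236433]), 'wrist_force': array([-0.99382536, -0.25055146, -0.12731571]), 'wrist_torque': array([ 0.01614295, -0.02146612,  0.03335964]), 'opening': 1.0015913690762812}
scene {'intrinsics': array([[532.40989135,   0.        , 314.8618512 ],
       [  0.        , 532.40989135, 237.58340822],
       [  0.        ,   0.        ,   1.        ]]), 'R': array([[ 0.04007216,  0.99914249,  0.0104163 ],
       [ 0.62604911, -0.01698117, -0.77959871],
       [-0.77875332,  0.03776132, -0.62619274]]), 't': array([-0.08500298, -0.29330921,  1.42472935])}
top {'intrinsics': array([[539.49862303,   
[... 193 characters left out ...]
],
       [-9.85182751e-01,  1.70771301e-03, -1.71499360e-01],
       [ 1.71507757e-01,  8.70051433e-03, -9.85144350e-01]]), 't': array([0.06062002, 0.57599296, 1.21592067])}
{'intrinsics': array([[339.41874534,   0.        , 318.42772318],
       [  0.        , 339.41874534, 235.15697748],
       [  0.        ,   0.        ,   1.        ]]), 'T_tool_cam': array([[ 9.99999788e-01,  9.03430743e-05, -6.44312326e-04,
         3.73841335e-04],
       [ 6.40397728e-04, -3.11495404e-01,  9.50247443e-01,
         1.90972823e-02],
       [-1.14852053e-04, -9.50247655e-01, -3.11495396e-01,
         8.33110637e-02],
       [ 0.00000000e+00,  0.00000000e+00,  0.00000000e+00,
         1.00000000e+00]])}
```

View pics/scene0.png

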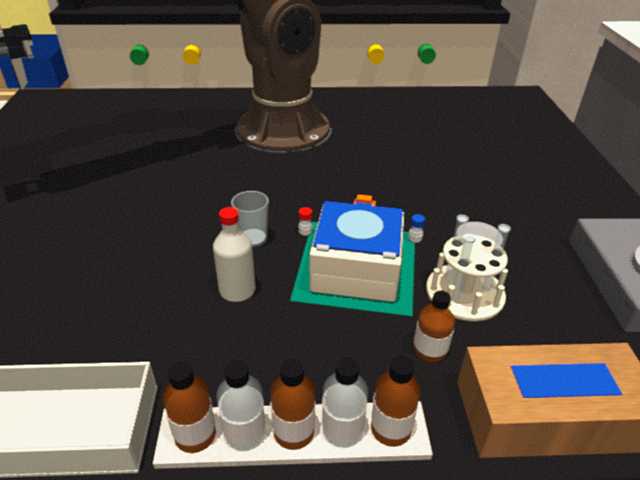

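View pics/top0.png

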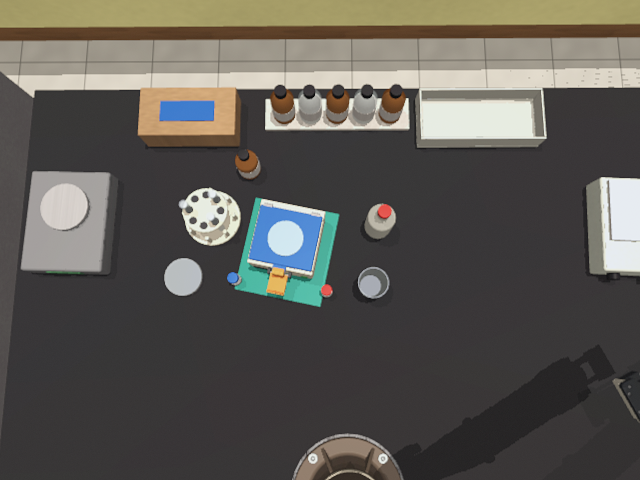

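Run:
```python
import cv2,numpy as np
a=cv2.imread("pics/scene0.png")[185:310,285:435];b=cv2.imread("pics/top0.png")[190:310,225:345]
a=cv2.resize(a,(600,500),interpolation=cv2.INTER_CUBIC)[:, :420*1];
b2=cv2.resize(b,(480,480),interpolation=cv2.INTER_CUBIC)
a=cv2.resize(cv2.imread("pics/scene0.png")[190:310,310:410],(400,480),interpolation=cv2.INTER_CUBIC)
b2=b2[:, 40:440]
cv2.imwrite("pics/crop.png",np.hstack([a,b2]))
```

```text
(no output)
```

View pics/crop.png

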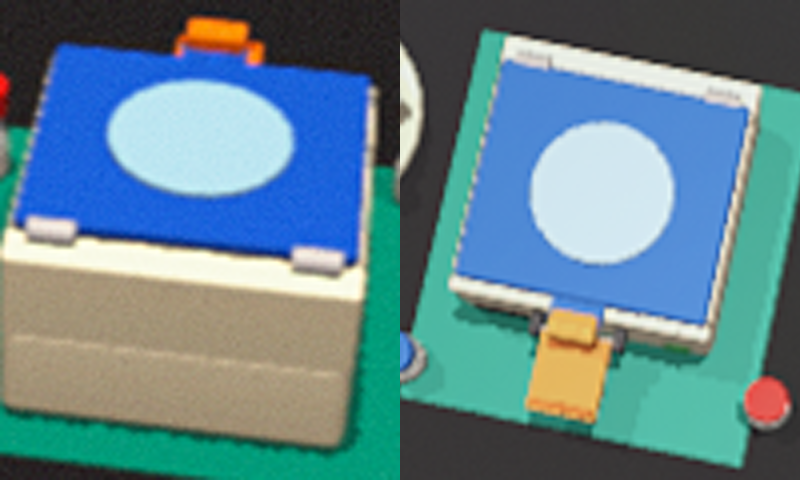

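```bash
cat > h.py <<'E'
from workcell import *
import numpy as np,cv2
from scipy.optimize import least_squares
C={n:get_calibration(n) for n in("scene","top")}
def proj(n,X):
    c=C[n];p=c["intrinsics"]@(c["R"]@np.asarray(X,float)+c["t"]);return p[:2]/p[2]
def onz(n,uv,z):
    c=C[n];d=c["R"].T@np.linalg.solve(c["intrinsics"],[*uv,1]);o=-c["R"].T@c["t"];return o+d*(z-o[2])/d[2]
def tri(a,b):
    return least_squares(lambda X:np.r_[proj("scene",X)-a,proj("top",X)-b],[.5,0,.1]).x
E
python3 - <<'E'
from h import *
S=lambda u,v:np.array([310+u/4,190+v/4]);T=lambda u,v:np.array([235+(u-400)/4,190+v/4])
P=[("frontR",tri(S(58,45),T(715,325)),(-.068,-.072,.104)),("frontL",tri(S(373,75),T(450,280)),(-.068,.072,.104))]
for p in P:print(p[0],p[1].round(4))
d=P[1][1]-P[0][1];print("w",np.linalg.norm(d),"yaw",np.degrees(np.arctan2(-d[0],d[1])))
obs=[("scene",S(58,45),(-.068,-.072,.104)),("scene",S(373,75),(-.068,.072,.104)),("top",T(715,325),(-.068,-.072,.104)),("top",T(450,280),(-.068,.072,.104)),
("top",T(528,412),(-.130,.020,.0725)),("top",T(595,422),(-.130,-.020,.0725)),
("scene",S(345,448),(.075,.075,0)),("scene",S(5,402),(.075,-.075,0)),("top",T(507,38),(.075,.075,.095)),("top",T(762,88),(.075,-.075,.095))]
def W(p,q):
    c,s=np.cos(p[2]),np.sin(p[2]);return np.array([p[0]+c*q[0]-s*q[1],p[1]+s*q[0]+c*q[1],q[2]])
f=lambda p:np.concatenate([proj(n,W(p,q))-u for n,u,q in obs])
r=least_squares(f,[.5,0,0],loss="soft_l1");p=r.x;print("pose",p[:2],np.degrees(p[2]));print(f(p).reshape(-1,2).round(1))
for n,q in dict(press=(-.118,0,.0725),edge0=(-.068,0,.1),hinge=(.06,0,.096)).items():print(n,W(p,q).round(4))
for n,uv,z in [("vial_b",(326,291),.055),("vial_a",(233,279),.055),("beaker",(374,282),.09),("wash",(385,212),.17),("amber",(244,155),.12),("petri",(183,277),.015),("rack",(211,216),.03)]:
    X=onz("top",uv,z);c,s=np.cos(p[2]),np.sin(p[2]);d=X[:2]-p[:2];print(n,X.round(3),"local",round(c*d[0]+s*d[1],3),round(-s*d[0]+c*d[1],3))
E
```

```text
frontR [0.4899 0.0784 0.1014]
frontL [0.5155 0.2232 0.1001]
w 0.1469973385147767 yaw -10.037412694849225
pose [0.56827219 0.13815448] -10.506363592932363
[[-1.3 -1.6]
 [-1.5 -2. ]
 [-3.1  0.5]
 [-0.2  0.1]
 [-0.9 -0.3]
 [-0.4  0.4]
 [-0.9  1.3]
 [-1.6  3.4]
 [-2.4 -0. ]
 [-1.8 -1. ]]
press [0.4523 0.1597 0.0725]
edge0 [0.5014 0.1506 0.1   ]
hinge [0.6273 0.1272 0.096 ]
vial_b [0.449 0.046 0.055] local -0.1 -0.113
vial_a [0.477 0.26  0.055] local -0.112 0.104
beaker [ 0.467 -0.062  0.09 ] local -0.064 -0.215
wash [ 0.609 -0.08   0.17 ] local 0.08 -0.207
amber [0.754 0.232 0.12 ] local 0.165 0.126
petri [0.486 0.387 0.015] local -0.127 0.23
rack [0.631 0.322 0.03 ] local 0.028 0.192
```

{"api": "servo_tool", "payload": {
  "dp": [
    [0.02,0.11,0],
    [0.04,0.22,0],
    [0.06,0.34,0],
    [0.08,0.45,0],
    [0.1,0.56,0],
    [0.12,0.68,0],
    [0.15,0.8,0],
    [0.17,0.9,0]
  ],
  "rotation": [
    [0,0,0.05],
    [0,0,0.1],
    [0,0,0.15],
    [0,0,0.2],
    [0,0,0.25],
    [0,0,0.3],
    [0,0,0.35],
    [0,0,0.4]
  ],
  "claw": 1,
  "grip_force": 5
}}

```text
clock: 1.1
position: [0.3482, -0.1968, 0.4047]
tool_rot: [-90.0, 0.0, 9.0]
wrist_force: [0.2, 0.9, 0.0]
opening: 0.179
```

{"api": "servo_tool", "payload": {
  "dp": [
    [0.02,0.11,0],
    [0.04,0.22,0],
    [0.06,0.34,0],
    [0.08,0.45,0],
    [0.1,0.56,0],
    [0.12,0.68,0],
    [0.14,0.8,-0.05],
    [0.167,0.909,-0.11]
  ],
  "rotation": [
    [0,0,0.05],
    [0,0,0.1],
    [0,0,0.15],
    [0,0,0.2],
    [0,0,0.25],
    [0,0,0.3],
    [0,0,0.35],
    [0,0,0.392]
  ]
}}

```text
clock: 2.1
position: [0.415, 0.1664, 0.3605]
tool_rot: [-90.1, -0.0, 79.4]
wrist_force: [0.3, -0.1, 1.0]
opening: 0.001
```

{"api": "servo_tool", "payload": {
  "dp": [
    [0,0,0],
    [0,0,0]
  ],
  "rotation": [
    [-0.01,-0.05,0],
    [-0.015,-0.082,0]
  ]
}}

```text
clock: 2.35
position: [0.4147, 0.1656, 0.3598]
tool_rot: [-105.1, -0.1, 79.3]
wrist_force: [-0.3, -0.4, 0.5]
opening: 0.008
```

Run:
```python
from h import *
from scipy.spatial.transform import Rotation as Ro
s=sense();print(s["q"].round(1),s["position"],s["tool_rot"],s["wrist_force"],s["opening"])
R=Ro.from_euler("xyz",s["tool_rot"],degrees=True).as_matrix()
tip=s["position"]+R@[0,.178,0];print("R",R.round(3),"tip",tip,proj("top",tip),proj("scene",tip))
a=grab_frame("top");b=grab_frame("scene");w=grab_frame("wrist")
cv2.imwrite("pics/top1.png",np.hstack([cv2.resize(a[180:320,205:345],(400,400),interpolation=2),cv2.resize(b[120:280,290:450],(400,400),interpolation=2)]))
```

```text
[  4.8  12.6 -43.1 120.1  29.   43.7  22.5] [0.41469559 0.16557261 0.35977608] [-105.07402228   -0.13259714   79.32846131] [-0.28425464 -0.41398476  0.48049625] 0.007973359673943537
R [[ 0.185  0.256 -0.949]
 [ 0.983 -0.046  0.179]
 [ 0.002 -0.966 -0.26 ]] tip [0.46026051 0.15739123 0.18790141] [271.93486465 280.94223378] [366.53898007 151.51046231]
```

View pics/top1.png

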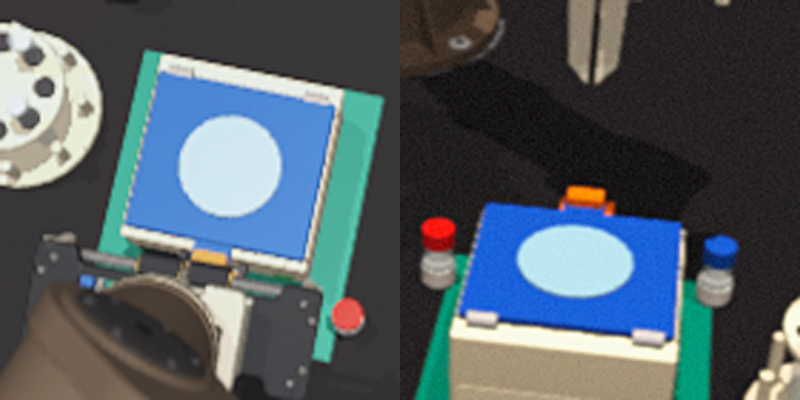

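{"api": "servo_tool", "payload": {
  "dp": [
    [0,0,-0.13],
    [0,0,-0.22],
    [0,0,-0.25],
    [0,0,-0.263],
    [0,0,-0.263]
  ],
  "rotation": [
    [0,0,0],
    [0,0,0],
    [0,0,0],
    [0,0,0],
    [0,0,0]
  ]
}}

```text
clock: 3.12
position: [0.4153, 0.1647, 0.2556]
tool_rot: [-105.0, -0.1, 79.1]
wrist_force: [0.3, 0.7, -0.1]
opening: 0.003
```

Run:
```python
from h import *
s=sense();print(s["position"],s["wrist_force"])
w=grab_frame("wrist");b=grab_frame("scene")
cv2.imwrite("pics/p2.png",np.hstack([cv2.resize(w,(400,300)),cv2.resize(b[150:270,290:450],(400,300),interpolation=2)]))
```

```text
[0.41528636 0.16474226 0.2556384 ] [ 0.27280732  0.67183537 -0.11443176]
```

View pics/p2.png

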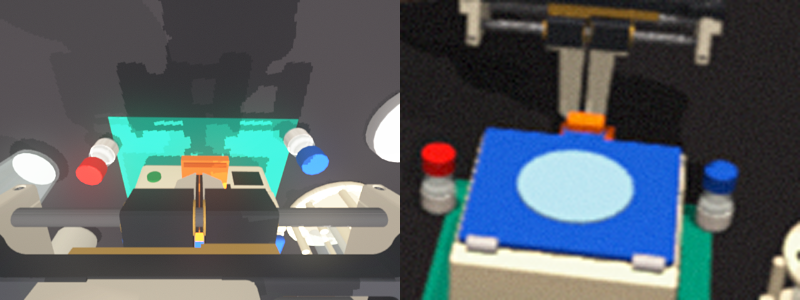

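{"api": "servo_tool", "payload": {
  "dp": [
    [0,0,-0.01],
    [0,0,-0.02],
    [0,0,-0.025],
    [0,0,-0.03]
  ],
  "rotation": [
    [0,0,0],
    [0,0,0],
    [0,0,0],
    [0,0,0]
  ]
}}

```text
clock: 3.72
position: [0.4149, 0.1649, 0.2435]
tool_rot: [-105.0, -0.1, 79.2]
wrist_force: [-1.5, 0.1, 1.5]
opening: 0.007
```

{"api": "servo_tool", "payload": {
  "dp": [
    [0,0,-0.005],
    [0,0,-0.01],
    [0,0,-0.01],
    [0,0,-0.01],
    [0,0,-0.01],
    [0,0,-0.01]
  ],
  "rotation": [
    [0,0,0],
    [0,0,0],
    [0,0,0],
    [0,0,0],
    [0,0,0],
    [0,0,0]
  ]
}}

```text
clock: 4.47
position: [0.4148, 0.1649, 0.2395]
tool_rot: [-105.0, -0.1, 79.2]
wrist_force: [-3.0, 1.4, 2.2]
opening: 0.007
```

Run:
```python
from h import *
s=sense();print(s["position"],s["wrist_force"])
b=grab_frame("scene");cv2.imwrite("pics/p3.png",b[100:320,200:540])
```

```text
[0.41482072 0.16489835 0.23952653] [-3.01137681  1.42821001  2.20422963]
```

View pics/p3.png

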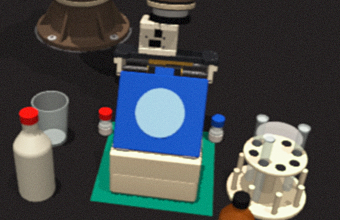

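{"api": "servo_tool", "payload": {
  "dp": [
    [0,0,0.012],
    [-0.01,0.002,0.03],
    [-0.03,0.006,0.06],
    [-0.04,0.008,0.12],
    [-0.04,0.008,0.19],
    [-0.04,0.008,0.25],
    [-0.04,0.008,0.295],
    [-0.04,0.008,0.295]
  ],
  "rotation": [
    [0,0,0],
    [0,0,0],
    [0,0,0],
    [0,0,0],
    [0,0,0],
    [0,0,0],
    [0,0,0],
    [0,0,0]
  ]
}}

```text
clock: 5.52
position: [0.3991, 0.1683, 0.359]
tool_rot: [-105.2, -0.2, 79.2]
wrist_force: [-0.6, -0.2, -0.3]
opening: 0.004
```

Run:
```python
from h import *
from scipy.spatial.transform import Rotation as Ro
s=sense();R=Ro.from_euler("xyz",s["tool_rot"],degrees=True).as_matrix()
tip=s["position"]+R@[0,.178,0];a=np.radians(-10.5);d=tip-[.5683,.1382,0]
print(s["position"],s["wrist_force"],"tip local",np.cos(a)*d[0]+np.sin(a)*d[1],-np.sin(a)*d[0]+np.cos(a)*d[1],tip[2])
b=grab_frame("scene");cv2.imwrite("pics/p4.png",cv2.resize(b[100:310,230:510],(800,600)))
```

```text
[0.39910671 0.16826032 0.35896239] [-0.63294497 -0.23655682 -0.3398664 ] tip local -0.12529348857763395 -0.0009601280921896702 0.18715584271923777
```

View pics/p4.png

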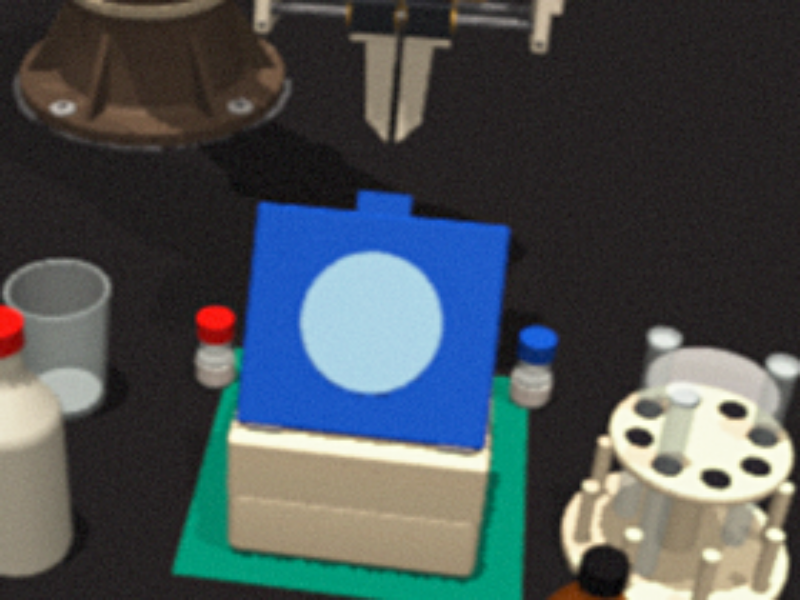

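{"api": "servo_tool", "payload": {
  "dp": [
    [0.05,-0.009,0],
    [0.1,-0.018,0],
    [0.15,-0.028,0],
    [0.197,-0.036,0],
    [0.216,-0.04,0],
    [0.236,-0.044,0],
    [0.256,-0.047,0],
    [0.275,-0.051,0]
  ],
  "rotation": [
    [0,0,0],
    [0,0,0],
    [0,0,0],
    [0,0,0],
    [0,0,0],
    [0,0,0],
    [0,0,0],
    [0,0,0]
  ]
}}

```text
clock: 6.58
position: [0.5091, 0.1478, 0.3576]
tool_rot: [-105.0, -0.1, 79.2]
wrist_force: [0.1, -0.9, -0.2]
opening: 0.004
```

{"api": "servo_tool", "payload": {
  "dp": [
    [0.02,-0.0037,0],
    [0.04,-0.0074,0],
    [0.06,-0.011,0],
    [0.08,-0.015,0],
    [0.1,-0.0185,0],
    [0.12,-0.022,0],
    [0.14,-0.026,0],
    [0.15,-0.028,0]
  ],
  "rotation": [
    [0,0,0],
    [0,0,0],
    [0,0,0],
    [0,0,0],
    [0,0,0],
    [0,0,0],
    [0,0,0],
    [0,0,0]
  ]
}}

```text
clock: 7.58
position: [0.5695, 0.1363, 0.3575]
tool_rot: [-105.0, -0.1, 79.2]
wrist_force: [-1.0, -0.1, 0.2]
opening: 0.002
```

Run:
```python
from h import *
s=sense();print(s["position"],s["wrist_force"],s["clock"])
b=grab_frame("scene");cv2.imwrite("pics/p5.png",cv2.resize(b[100:310,230:510],(600,450)))
```

```text
[0.56951301 0.13628889 0.35749362] [-1.04669481 -0.11637999  0.16888468] 7.575
```

View pics/p5.png

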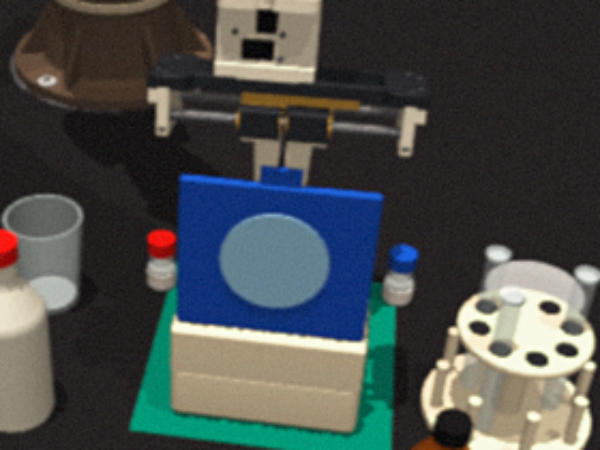

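{"api": "servo_tool", "payload": {
  "dp": [
    [0.015,-0.003,0],
    [0.03,-0.0055,0],
    [0.045,-0.008,0],
    [0.055,-0.01,0],
    [0.065,-0.012,0],
    [0.07,-0.013,0],
    [0.07,-0.013,0],
    [0.07,-0.013,0]
  ],
  "rotation": [
    [0,0,0],
    [0,0,0],
    [0,0,0],
    [0,0,0],
    [0,0,0],
    [0,0,0],
    [0,0,0],
    [0,0,0]
  ]
}}

```text
clock: 8.62
position: [0.5968, 0.1313, 0.3576]
tool_rot: [-105.0, -0.1, 79.2]
wrist_force: [0.7, -0.2, -0.1]
opening: 0.007
```

{"api": "servo_tool", "payload": {
  "dp": [
    [-0.03,0.0055,0],
    [-0.1,0.018,0.02],
    [-0.2,0.037,0.05],
    [-0.32,0.058,0.1],
    [-0.42,0.077,0.13],
    [-0.45,0.083,0.15],
    [-0.45,0.083,0.15],
    [-0.45,0.083,0.15]
  ],
  "rotation": [
    [0,0,0],
    [0,0,0],
    [0,0,0],
    [0,0,0],
    [0,0,0],
    [0,0,0],
    [0,0,0],
    [0,0,0]
  ]
}}

```text
clock: 9.62
position: [0.4178, 0.164, 0.4173]
tool_rot: [-105.0, -0.1, 79.1]
wrist_force: [0.3, 0.4, -0.1]
opening: 0.006
```

```bash
python3 - <<'E'
from h import *
s=sense();print(s["position"],s["wrist_force"],s["clock"])
b=grab_frame("scene");t=grab_frame("top")
cv2.imwrite("pics/p6.png",np.hstack([cv2.resize(b[120:300,210:510],(400,240)),cv2.resize(t[130:310,160:410],(400,288))[:240]]))
cv2.imwrite("pics/s6.png",b);cv2.imwrite("pics/t6.png",t)
E
python3 - <<'E'
import sys;sys.path.insert(0,".")
from h import *
# predicted tongue-tip/edge corners of the lid at several angles
def W(q,p=(.5683,.1382,np.radians(-10.5))):
    c,s=np.cos(p[2]),np.sin(p[2]);return [p[0]+c*q[0]-s*q[1],p[1]+s*q[0]+c*q[1],q[2]]
for th in(1.57,1.82,1.95):
    print(th,[(n,proj(n,W((.06-.128*np.cos(th),y,.096+.128*np.sin(th)))).round(1).tolist()) for n in("scene","top") for y in(-.072,.072)])
E
```

```text
[0.41777739 0.1639645  0.41725076] [ 0.26594804  0.38686241 -0.0766594 ] 9.625
1.57 [('scene', [313.8, 182.0]), ('scene', [409.4, 190.3]), ('top', [320.8, 204.0]), ('top', [251.7, 191.7])]
1.82 [('scene', [310.7, 195.8]), ('scene', [409.0, 204.6]), ('top', [323.6, 189.7]), ('top', [255.1, 177.5])]
1.95 [('scene', [309.0, 204.7]), ('scene', [408.5, 213.9]), ('top', [325.0, 183.0]), ('top', [257.0, 171.0])]
```

View pics/p6.png

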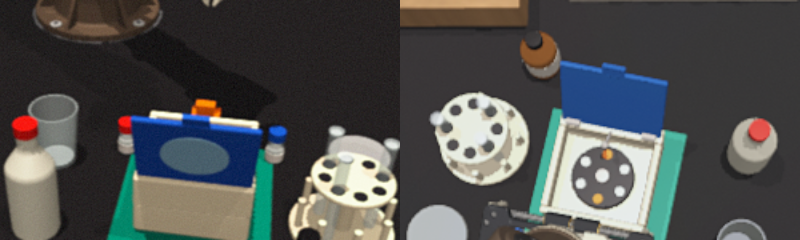

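Run:
```python
from h import *
a=cv2.imread("pics/scene0.png");b=cv2.imread("pics/s6.png")
for n,(x,y,w,h) in dict(wash=(212,205,45,96),vial_b=(295,205,18,32),vial_a=(407,213,20,32),rack=(425,212,85,105),amber=(412,290,45,72),beaker=(232,190,38,56)).items():
    r=cv2.matchTemplate(b[y-8:y+h+8,x-8:x+w+8],a[y:y+h,x:x+w],cv2.TM_CCOEFF_NORMED);m=cv2.minMaxLoc(r);print(n,m[3][0]-8,m[3][1]-8,round(m[1],3))
print(finish_job())
```

```text
wash 0 0 0.997
vial_b -1 0 0.854
vial_a 0 0 0.991
rack 0 0 0.999
amber 0 0 0.996
beaker 0 0 0.996
the job is handed in; nothing more can be done
None
```

The centrifuge is open and the job is handed in. I pressed the orange tab with the closed fingertips (about 2 N upward on the wrist, under 4 N in all), and the lid sprang up. I then pushed the lid back past upright to its open stop and drew the hand clear, at 9.6 s on the clock.

- **Lid:** in the last pictures its edge corners are within about 4 pixels of where they should be at 1.95 rad, in both the scene and the top view. I did not measure whether it was still moving.
- **Tab:** its hook looks back at rest in the last picture; I did not measure its angle.
- **Hand:** well clear of the centrifuge, with the wrist force back to about zero.
- **Bystanders:** the wash bottle, both vials, the tube rack, the amber bottle and the beaker match their starting positions within 1 pixel in the scene view. Vial_b matched less well than the rest (score 0.85, against 0.99 or more), most likely because the hand's shadow or the lid changed the picture around it.
- **Petri dish:** not measured. It is only partly in the last view, and the arm never went near it.

My fit of the centrifuge's pose left image errors of up to about 3 pixels, and the lid corners measured 3–4 mm lower than the stated 104 mm. That was small enough for the press and the push.

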